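Bed a walnut inlay level in an oak slab and slide the weight onto it

ROBOT

A 6-joint arm with a two-finger parallel gripper is mounted at the origin on the work surface. World frame = base frame: x ahead of the robot, y to its left, z up, the work surface at z = 0. Lengths are in m, angles in rad, forces in N, time in s.
With the tool pointing down it reaches from about 0.375 to 0.75 m from the base axis. Payload 9 kg.
Tool frame: the origin (TCP) lies midway between the tips of the shut fingers; the grasp point (between the pads) lies 19 mm behind it (robot.grasp_offset is the distance from the TCP to the grasp point, in m); z points along the fingers, y is the line along which they close (so a half turn about z gives the same grasp; the last joint's range is limited). The gripper opens to 85 mm and grips with 20 to 120 N. Pads are 22 mm wide; open, the fingers measure 114 mm over their backs; the gripper's body (76 mm by 85 mm) begins 54 mm behind the grasp point. The pads swing forward as they close: fully open they stand 13 mm farther back than shut.
Start: joints at [-1.426, 0.104, 0.097, 1.564, 0, 1.353], TCP at [0.213, -0.561, 0.231] pointing down, gripper open.
Joint ranges: [-2.99, 2.99], [-0.84, 1.86], [-1.1, 1.16], [-1.84, 2.11], [-1.51, 1.56], [-3.14, 3.14]. Speed limits (rad/s): [2.22, 2.22, 2.57, 3.14, 3.14, 3.14].

INTERFACE

Orientations are given as a unit quaternion [x, y, z, w].
In Python, from plant import robot, get_image, get_calibration, ticket gives the robot as it stands.
- The arm moves only by the tool carry_out, never from a script. Its argument "commands" is a list of rows, each a list of 4 numbers: the shift along the tool's x, y, z in mm, then the turn about the tool's z in rad. In form: [[x, y, z, turn], ...]. A call has 1 to 10 rows; each row is the pose to reach, as a shift and turn from the pose commanded when the call began, along the tool's axes at that moment; what a row does not reach only later rows make up. A row lasts 1/10 s, in which the tool goes at most 50 mm and 8.59 degrees, less where a joint would pass 70% of its speed; a pose out of reach is approached as far as the arm can. A call with a gripper value outside its range is refused whole. "fingers" is the opening, from -1 (shut) to 1 (fully open), set as the call begins (left out, the last holds). The fingers move at their own pace and stop on an object; "force" is the grip in N (left out, the last holds). Time passes only in rows, so rows that repeat a pose let the fingers close. It gives the time, the measured TCP pose, the force, the opening and the grip force at its end, in the units of the state.
- robot.get_state(): the state, without advancing time (a new reading comes with each control period).
- get_image(name): name is "side" or "top" or "wrist"; returns the picture (420x560x3 uint8, red, green, blue); there is no depth.
- get_calibration(name): a dict with "fx", "fy", "cx", "cy" (pixels), "D" ([k1, k2, p1, p2, k3] as OpenCV has them; the pictures are not rectified), "origin" and "rotation" of the camera in the world. Camera axes: x right, y down, z forward; pixel columns grow to the right and rows downward; lengths in m; the calibration is good to about 2 mm. A picture is of the moment at which its call begins: read the wrist's pose just before it. get_calibration takes no time and is no camera call; for the wrist camera it gives the pose at the moment of the call.
- ticket.hand_in(): hands the job in; it is judged then, once.
The state is a dict: "clock": time; "joint_positions": joint angles; "qd": joint speeds; "effort": joint torques, N m; "eef_pos": TCP position; "tool_rot": TCP orientation; "contact_force": force on the tool from outside, world axes, zero at the start; "ft_torque": the same for the moment, N m; "gripper_width": finger opening in m; "grip_force": force on a finger pad.
Only numpy, scipy, OpenCV 4.12 (cv2) and the standard library are available. Lean on these libraries where they do the work, as an engineer would, in place of code of your own. Each camera call takes 0.05 s, during which the arm holds its last target. There are 200 camera calls.

TASK

Lay the walnut inlay block in the pocket of the oak slab and press it down until its top is level with the slab all round. Then slide the steel weight across the slab, without lifting it, onto the middle of the inlay to keep it down, and let go. Leave the wax tin, glue bottle and brush where they are.

Things in the scene. Friction and masses are not known exactly. Their poses are not given: they have to be found in the camera images.
- slab: Oak slab fixed to the bench, 260 mm (its x) by 400 mm (its y) by 36 mm thick, origin under its centre, z up. Four dark bench dogs (22 x 30 mm, 26 mm high) stand against its two long edges. In the middle of its top is a rectangular pocket (see point pocket).
- pocket (a point): Centre of the pocket's mouth, level with the slab's top face (36 mm above the bench); axes as the slab's. The pocket measures 156 mm along x, 72 mm along y and is 20 mm deep.
- pocket_floor (a point): Centre of the pocket floor, 20 mm below the mouth. Four brass studs (14 mm dia, at x +-55, y +-22 mm) stand here, tops 5 to 9 mm above the floor, each at its own height. Each sinks into the floor when pressed with about 4 N and stays there (no spring back): all four need a little over 16 N; press slowly (10 mm/s). With all four home the inlay is level with the slab.
- inlay: Dark walnut block, 150 mm (x) by 66 mm (y) by 20 mm thick, 0.18 kg, flat on the bench left or right of the slab; origin: centre of its underside. Same either way round. Grip it across its 66 mm width near the top: only its lower half can enter the pocket before the fingers meet the slab. Laid on the studs it stands 5 to 9 mm proud.
- corner0 (a point): Top corner of the inlay at its x = -75 mm, y = -33 mm, z = 20 mm
- corner1 (a point): Top corner of the inlay at its x = +75 mm, y = -33 mm, z = 20 mm
- corner2 (a point): Top corner of the inlay at its x = +75 mm, y = +33 mm, z = 20 mm
- corner3 (a point): Top corner of the inlay at its x = -75 mm, y = +33 mm, z = 20 mm
- weight: Plain steel cylinder, 60 mm dia, 40 mm high, about 0.8 kg, standing on the slab on one side (+y or -y) of the pocket; origin at the centre of its underside.
- wax_tin: Yellow flat tin, 72 mm dia, 30 mm high, on the slab on the other side of the pocket from the weight; origin at the centre of its underside. Bystander.
- glue: White and blue glue bottle with a red cap, 60 mm dia, 160 mm high, standing on the bench on the other side of the slab from the inlay; origin at the centre of its underside. Bystander.
- brush: Flat paint brush, about 180 mm long (x), 55 mm wide, 18 mm high, lying on the bench beyond the slab; origin near its steel ferrule. Bystander.

How it is judged:
By the outcome, as a careful person would: the job done as asked, in the order asked, and still so for the second after the job is handed in, with the robot touching nothing.
It also fails if it takes over 64 s, if anything falls off the work surface, if the arm or the gripper's body presses on something with over 40 N, if the wrist force passes 120 N, or if a joint passes its speed limit or range.

## Working session

There is one attempt and no reset: what is moved stays moved. The work goes in short steps, Python scripts to look and compute and a tool call to move; the robot and the scene stay as the last step left them, time stands still between calls to the robot, and variables do not carry over. Pictures are saved under pics/ and viewed, at most 10 in all, crops included, and the job is handed in when it is done.

Besides the shell and the picture viewer there is one more tool, called as name(argument=value, ...), one argument or row to a line, values as JSON. carry_out: Moves the arm, as the interface text tells. Its arguments: {"type":"object","properties":{"commands":{"type":"array"},"fingers":{"type":"number"},"force":{"type":"number"}},"required":["commands"]}

```bash
mkdir -p pics; ls
python3 - <<'E'
from plant import robot,get_image,get_calibration
import cv2,numpy as np
print(robot.get_state())
for n in("top","side"):
    im=get_image(n);cv2.imwrite(f"pics/{n}0.png",im[...,::-1]);print(n,get_calibration(n))
E
```

```text
pics
{'clock': 0.0, 'joint_positions': array([-1.42569710e+00,  1.04688521e-01,  9.64631541e-02,  1.56392403e+00,
       -1.75572059e-05,  1.35311866e+00]), 'qd': array([-0.00025475, -0.00076316,  0.00022536, -0.00046962,  0.00110034,
       -0.00058684]), 'effort': array([-3.15911011e-04, -5.56935132e+01,  5.03645468e+01,  1.70457334e-02,
       -4.58067025e-04, -1.25001183e-07]), 'eef_pos': array([ 0.21288818, -0.56059227,  0.23052529]), 'tool_rot': array([ 9.83593946e-01,  1.80395378e-01,  1.57727745e-05, -6.76409631e-04]), 'contact_force': array([ 0.12782966, -0.17654047,  0.3513058 ]), 'ft_torque': array([0.01850672, 0.00046282, 0.0390748 ]), 'grip_force': 0.0, 'gripper_width': 0.08553032322557087}
top {'fx': 497.2556265333244, 'fy': 497.2556265333244, 'cx': 288.72809454848993, 'cy': 216.9314189328658, 'D': array([-0.02846512,  0.        ,  0.        ,  0.        ,  0.        ]), 'origin': array([0.28732944, 0.0103836 , 1.40409638]), 'rotation': array([-0.69183921,  0.71363007, -0.07830979,  0.07718943])}
side {'fx': 508.8874258933313, 'fy': 508.8874258933313, 'cx': 281.4065771641502, 'cy': 210.3223322810214, 'D': array([-0.10931138,  0.        ,  0.        ,  0.        ,  0.        ]), 'origin': array([0.2472228 , 0.72889402, 0.97118382]), 'rotation': array([-0.20526713,  0.91459375, -0.34070181,  0.07284192])}
```

View pics/top0.png

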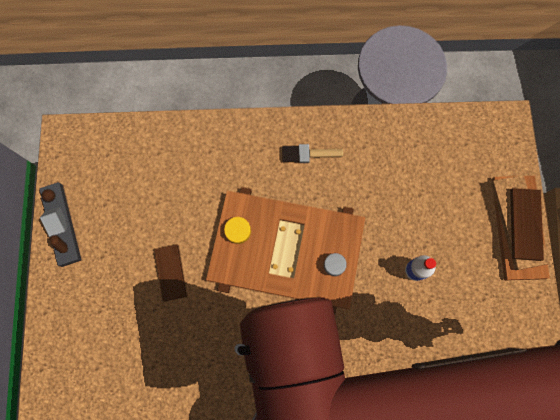

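View pics/side0.png

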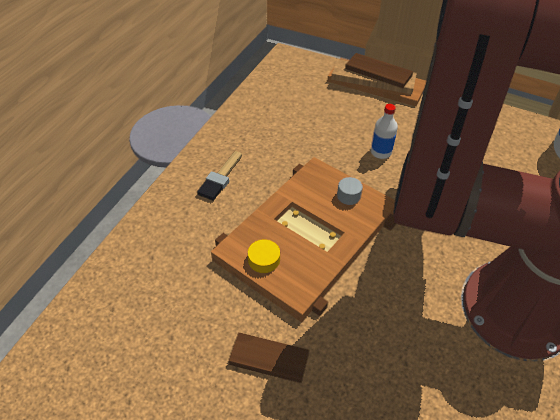

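The top view shows the inlay at (171,272), half in shadow, the pocket at (285,249), the weight at (335,264), the tin at (237,230) and the glue at (422,268). The side view agrees: the inlay is at (268,357) and lies flat, and the weight is on the slab's far side.

```bash
cat > h.py <<'E'
import cv2,numpy as np
from scipy.spatial.transform import Rotation as R
from plant import robot,get_image,get_calibration
def cast(cal,uv,z):
    K=np.array([[cal['fx'],0,cal['cx']],[0,cal['fy'],cal['cy']],[0,0,1]])
    p=cv2.undistortPoints(np.array(uv,float).reshape(-1,1,2),K,np.array(cal['D'],float)).reshape(-1,2)
    d=R.from_quat(cal['rotation']).apply(np.c_[p,np.ones(len(p))]);o=np.array(cal['origin'])
    return o+d*((z-o[2])/d[:,2])[:,None]
def big(mask,n=1):
    c,_=cv2.findContours(mask.astype(np.uint8),cv2.RETR_EXTERNAL,cv2.CHAIN_APPROX_NONE)
    return sorted(c,key=cv2.contourArea)[::-1][:n]
def rect(cal,c,z):
    P=cast(cal,c.reshape(-1,2),z)[:,:2]
    (cx,cy),(w,h),a=cv2.minAreaRect((P*1000).astype(np.float32))
    b=cv2.boxPoints(((cx,cy),(w,h),a));e0=b[1]-b[0];e1=b[2]-b[1];l=e0 if np.linalg.norm(e0)>np.linalg.norm(e1) else e1
    return (round(cx,1),round(cy,1)),(round(max(w,h),1),round(min(w,h),1)),round(np.degrees(np.arctan2(l[1],l[0]))%180,2)
def tool():
    s=robot.get_state();return s['eef_pos'],R.from_quat(s['tool_rot'])
E
python3 - <<'E'
from h import *
im=cv2.imread('pics/top0.png')[...,::-1];cal=get_calibration('top')
hsv=cv2.cvtColor(im,cv2.COLOR_RGB2HSV)
def roi(m,a,b,c,d):
    k=np.zeros(m.shape,bool);k[b:d,a:c]=1;return m&k
v=im.astype(int).sum(2)
for p in [(171,260),(171,285),(145,260),(145,290),(285,235),(335,264),(260,260)]:print(p,im[p[1],p[0]])
m=roi(v<190,150,240,192,304);print('inlay',[ (rect(cal,c,.02)) for c in big(m)])
m=roi((hsv[...,1]<140)&(v>300),255,210,310,285);print('pocket',[rect(cal,c,.016) for c in big(m)])
m=roi(hsv[...,1]<60,315,245,355,285);print('weight',[rect(cal,c,.076) for c in big(m)])
print('rough',cast(cal,[[171,272]],.02),cast(cal,[[285,249]],.036),cast(cal,[[335,264]],.076),cast(cal,[[237,230]],.066),cast(cal,[[422,268]],.05))
print(get_calibration('wrist'))
E
```

```text
(171, 260) [91 54 34]
(171, 285) [44 25 18]
(145, 260) [184 132  86]
(145, 290) [72 46 31]
(285, 235) [225 191 129]
(335, 264) [161 159 160]
(260, 260) [174 104  52]
inlay [((444.4, 337.6), (163.9, 114.3), np.float32(0.6))]
pocket [((508.0, 17.1), (156.4, 63.5), np.float32(167.21))]
weight [((451.8, -115.1), (59.3, 56.4), np.float32(177.37))]
rough [[0.45016517 0.33648527 0.02      ]] [[0.50271829 0.01659689 0.036     ]] [[ 0.45161204 -0.11638628  0.076     ]] [[0.55469373 0.146527   0.066     ]] [[ 0.436248   -0.35613122  0.05      ]]
{'fx': 325.72409402279175, 'fy': 325.72409402279175, 'cx': 278.4151752322709, 'cy': 209.49974709052924, 'D': array([-0.06388125,  0.        ,  0.        ,  0.        ,  0.        ]), 'origin': array([ 0.28458148, -0.53311797,  0.37400565]), 'rotation': array([ 0.81377021, -0.56078988, -0.08718317,  0.12526707])}
```

carry_out(
  commands=[
    [35,-25,0,-0.149],
    [70,-51,0,-0.298],
    [105,-76,0,-0.447],
    [140,-101,0,-0.596],
    [175,-127,0,-0.745],
    [210,-152,0,-0.894],
    [245,-177,0,-1.043],
    [280,-202,0,-1.192],
    [315,-228,0,-1.341],
    [350,-253,0,-1.49],
  ],
  fingers=1,
  force=40,
)

```text
clock: 1.1
eef_pos: [0.4509, -0.1985, 0.2311]
tool_rot: [0.598, 0.801, -0.0, -0.0]
contact_force: [1.1, -0.1, -0.0]
gripper_width: 0.0859
grip_force: 0.0
```

Run:
```python
from h import *
p,r=tool();print(p,np.degrees(np.arctan2(*r.as_matrix()[[1,0],0])),r.as_matrix().round(3))
cal=get_calibration('wrist');print(r.inv().apply(cal['origin']-p),(r.inv()*R.from_quat(cal['rotation'])).as_matrix().round(3))
d=np.array([.45,.336,.23])-p;print(r.inv().apply(d)*1000)
```

```text
[ 0.45094814 -0.19846998  0.23110968] 106.50495302493216 [[-0.284  0.959 -0.   ]
 [ 0.959  0.284  0.   ]
 [ 0.    -0.    -1.   ]]
[ 0.07752347 -0.00029162 -0.14338146] [[ 0.001 -0.954 -0.301]
 [ 1.     0.001 -0.   ]
 [ 0.001 -0.301  0.954]]
[512.71657233 150.9329896    1.11174271]
```

carry_out(
  commands=[
    [48,14,0,-0.133],
    [96,28,0,-0.266],
    [144,42,0,-0.4],
    [192,57,0,-0.533],
    [240,71,0,-0.666],
    [288,85,0,-0.8],
    [335,99,0,-0.932],
    [383,113,0,-1.066],
    [431,127,0,-1.2],
    [479,142,0,-1.332],
  ],
)

```text
clock: 2.1
eef_pos: [0.4528, 0.3013, 0.2311]
tool_rot: [-0.025, 1.0, -0.0, 0.0]
contact_force: [1.2, -0.2, 0.8]
gripper_width: 0.0855
grip_force: 0.0
```

Run:
```python
from h import *
cal=get_calibration('wrist');im=get_image('wrist');cv2.imwrite('pics/w1.png',im[...,::-1])
t=get_image('top');cv2.imwrite('pics/t1.png',t[...,::-1])
import pickle;pickle.dump(cal,open('w1.pkl','wb'))
p,r=tool();print(p,np.degrees(np.arctan2(*r.as_matrix()[[1,0],0])))
```

```text
[0.4520037  0.3038301  0.22989721] -176.95383353313656
```

View pics/w1.png

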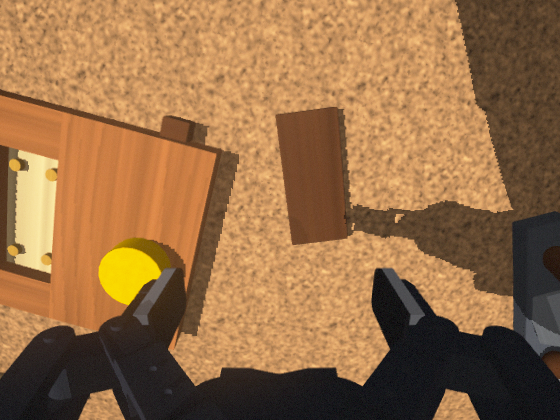

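The wrist view shows the inlay fully lit, with corners near (276,115), (338,107), (347,238) and (293,244). The pocket and tin are at the left.

Run:
```python
from h import *
import pickle
cal=pickle.load(open('w1.pkl','rb'));im=cv2.imread('pics/w1.png')[...,::-1]
print(im[180,300:360:4].tolist(),im[180,268:296:3].tolist())
g=cv2.GaussianBlur(im,(3,3),0).astype(int)
m=np.zeros(g.shape[:2],bool);m[95:255,260:365]=1
m&=(g[...,0]<150)&(g[...,0]>72)
m=cv2.morphologyEx(m.astype(np.uint8),cv2.MORPH_OPEN,np.ones((7,7)))
c=big(m)[0];print(cv2.contourArea(c),rect(cal,c,.02))
q=cv2.approxPolyDP(c,6,True);P=cast(cal,q.reshape(-1,2),.02)[:,:2]*1000;print(q.reshape(-1,2).tolist(),P.round(1).tolist())
print(np.linalg.norm(P-np.roll(P,1,0),axis=1).round(1),P.mean(0).round(1))
```

```text
[[114, 73, 44], [118, 72, 44], [119, 72, 41], [112, 70, 43], [116, 71, 42], [115, 74, 39], [114, 70, 43], [111, 69, 42], [106, 64, 37], [107, 63, 39], [114, 67, 40], [104, 79, 52], [103, 77, 47], [189, 140, 93], [204, 151, 95]] [[197, 144, 91], [216, 159, 101], [239, 185, 122], [215, 160, 99], [229, 175, 112], [223, 165, 106], [117, 73, 40], [118, 74, 50], [119, 72, 47], [115, 72, 42]]
8533.5 ((448.2, 350.9), (150.2, 87.2), np.float32(10.53))
[[337, 107], [276, 115], [292, 243], [346, 237], [352, 222], [364, 230], [364, 207], [349, 205]] [[371.7, 359.0], [383.2, 295.7], [527.6, 321.5], [516.9, 384.5], [497.9, 389.3], [507.1, 404.6], [479.2, 401.0], [477.7, 383.5]]
[108.7  64.4 146.7  63.9  19.6  17.9  28.2  17.6] [470.2 367.4]
```

carry_out(
  commands=[
    [0,18,20,-0.06],
    [0,36,60,-0.123],
    [0,36.5,105,-0.123],
    [0,36.5,150,-0.123],
    [0,36.5,190,-0.123],
    [0,36.5,214,-0.123],
    [0,36.5,226,-0.123],
    [0,36.5,226,-0.123],
    [0,36.5,226,-0.123],
  ],
)

```text
clock: 3.1
eef_pos: [0.4528, 0.3357, 0.0066]
tool_rot: [-0.083, 0.997, 0.0, 0.001]
contact_force: [0.4, -0.0, -0.3]
gripper_width: 0.0851
grip_force: 0.0
```

Run:
```python
from h import *
p,r=tool();print(p,np.degrees(np.arctan2(*r.as_matrix()[[1,0],0])))
im=get_image('wrist');cv2.imwrite('pics/w2.png',im[...,::-1])
```

```text
[0.45276079 0.33569621 0.00659575] -170.49820542815146
```

View pics/w2.png

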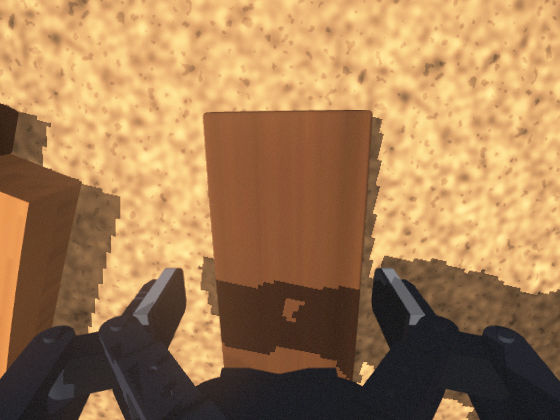

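The fingers straddle the block, and the block's centre is about 4 mm to the right (+y), which agrees with the pose numbers. I'll correct and grip.

carry_out(
  commands=[
    [1.8,4.5,2,-0.007],
    [1.8,4.5,2,-0.007],
    [1.8,4.5,2,-0.007],
  ],
)

```text
clock: 3.45
eef_pos: [0.4496, 0.34, 0.0038]
tool_rot: [-0.087, 0.996, 0.0, 0.0]
contact_force: [0.0, -0.7, 0.0]
gripper_width: 0.0856
grip_force: 0.0
```

carry_out(
  commands=[
    [0,0,0,0],
    [0,0,0,0],
    [0,0,0,0],
    [0,0,0,0],
    [0,0,0,0],
    [0,0,0,0],
  ],
  fingers=-1,
  force=40,
)

```text
clock: 4.05
eef_pos: [0.4496, 0.3397, 0.0037]
tool_rot: [-0.086, 0.996, 0.0, 0.0]
contact_force: [-1.3, -1.0, 5.5]
gripper_width: 0.0648
grip_force: 45.2
```

carry_out(
  commands=[
    [0,0,-30,0],
    [0,0,-75,0],
    [0,0,-120,0],
    [-5,-20,-160,0.05],
    [-14,-60,-190,0.15],
    [-24,-100,-196,0.25],
    [-32,-135,-196,0.34],
    [-38,-159,-196,0.396],
    [-38,-159,-196,0.396],
    [-38,-159,-196,0.396],
  ],
)

```text
clock: 5.05
eef_pos: [0.514, 0.1893, 0.1987]
tool_rot: [0.111, 0.994, -0.0, -0.001]
contact_force: [0.1, -0.4, -2.0]
gripper_width: 0.0644
grip_force: 45.9
```

Run:
```python
from h import *
import pickle
cal=get_calibration('wrist');im=get_image('wrist');cv2.imwrite('pics/w3.png',im[...,::-1])
pickle.dump(cal,open('w3.pkl','wb'))
t=get_image('top');cv2.imwrite('pics/t3.png',t[...,::-1])
p,r=tool();print(p,np.degrees(np.arctan2(*r.as_matrix()[[1,0],0])),r.as_matrix()[:,2])
```

```text
[0.51371037 0.1903064  0.19891592] 167.31551208149952 [-7.27011646e-04  1.07495544e-04 -9.99999730e-01]
```

View pics/w3.png

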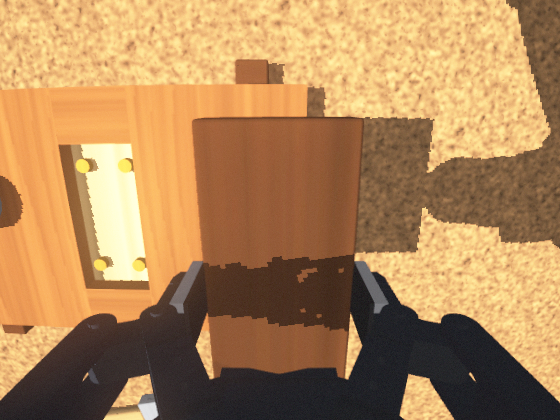

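The pocket mouth is visible with corners near (59,144), (131,143), (150,289) and (86,290). The inlay is held square, and its front top edge runs from (194,120) to (363,119).

```bash
python3 - <<'E'
from h import *
import pickle
cal=pickle.load(open('w3.pkl','rb'));im=cv2.imread('pics/w3.png')[...,::-1].copy()
hsv=cv2.cvtColor(cv2.GaussianBlur(im,(3,3),0),cv2.COLOR_RGB2HSV)
print('row200',hsv[200,50:150:4].tolist())
m=(hsv[...,1]<125)&(hsv[...,2]>150)|(hsv[...,2]<150)|(hsv[...,0]>20)&(hsv[...,2]>120)
k=np.zeros(m.shape,bool);k[125:305,50:165]=1;m&=k
m=cv2.morphologyEx(m.astype(np.uint8),cv2.MORPH_OPEN,np.ones((5,5)))
c=big(m)[0].reshape(-1,2);hull=cv2.convexHull(c)
q=cv2.approxPolyDP(hull,5,True).reshape(-1,2);print('poly',q.tolist())
print('rect',rect(cal,hull,.036))
P=cast(cal,q,.036)[:,:2]*1000;print(P.round(1).tolist(),np.linalg.norm(P-np.roll(P,1,0),axis=1).round(1))
# inlay front edge
I=cast(cal,[[194.5,120],[362.5,119]],.2152)*1000;print('inlay front',I.round(1).tolist(),np.linalg.norm(I[1]-I[0]))
p,r=tool();print('in tool',r.inv().apply(I/1000-p)*1000)
# top view
cal=get_calibration('top');im=cv2.imread('pics/t3.png')[...,::-1].copy();print('top px',im[245,262:310:3].tolist())
E
python3 - <<'E'
import cv2
im=cv2.imread('pics/t3.png')[170:320,190:380];cv2.imwrite('pics/t3c.png',cv2.resize(im,None,fx=4,fy=4,interpolation=cv2.INTER_CUBIC))
E
```

```text
row200 [[14, 160, 242], [16, 158, 248], [16, 155, 250], [15, 157, 247], [16, 153, 250], [14, 160, 143], [14, 157, 146], [15, 159, 149], [17, 116, 191], [17, 118, 186], [24, 76, 244], [27, 56, 255], [28, 54, 255], [28, 51, 255], [29, 46, 255], [29, 40, 255], [29, 37, 255], [29, 33, 255], [28, 52, 255], [28, 55, 255], [29, 44, 255], [29, 34, 255], [19, 124, 252], [18, 151, 252], [16, 153, 248]]
poly [[130, 143], [148, 280], [95, 277], [72, 146]]
rect ((502.1, 19.3), (146.1, 59.6), np.float32(167.02))
[[437.7, 63.7], [578.9, 31.5], [563.3, -25.0], [426.9, 7.1]] [ 57.7 144.8  58.6 140.1]
inlay front [[435.8, 174.7, 215.2], [449.4, 236.9, 215.2]] 63.69580365634425
in tool [[ 72.63709825 -32.34301468 -16.22907704]
 [ 72.95315289  31.35200477 -16.23233378]]
top px [[178, 106, 55], [174, 107, 57], [190, 114, 62], [192, 118, 65], [180, 125, 76], [243, 225, 157], [239, 213, 147], [229, 199, 136], [241, 220, 157], [236, 211, 147], [228, 197, 133], [234, 199, 135], [101, 78, 54], [188, 113, 61], [193, 119, 69], [182, 113, 64]]
```

View pics/t3c.png

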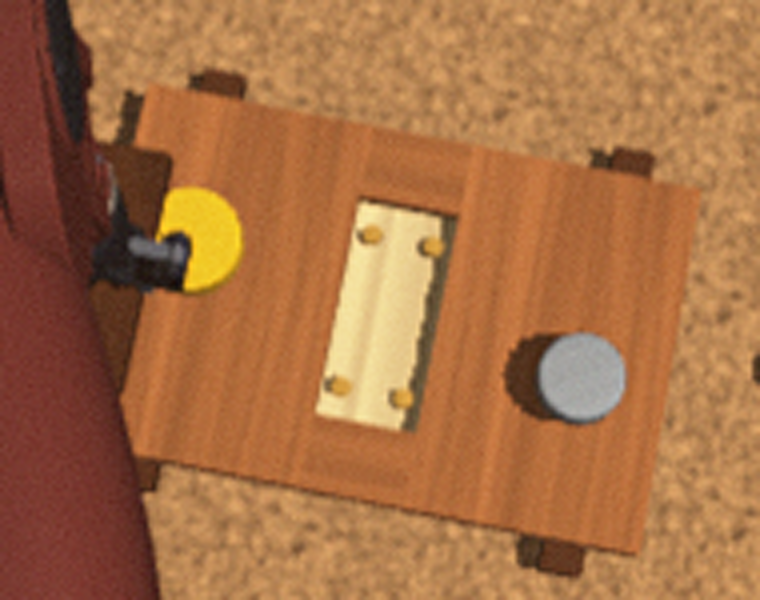

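The top crop shows the pocket mouth corners near (360,197), (458,214), (412,432) and (316,416) in the crop. The weight is at (582,378) and the tin at (200,240). Next I'll fit the mouth edges accurately.

```bash
cat > edge.py <<'E'
from h import *
def edges(im,ch,lines,vertical,lo,hi,sgn):
    # strongest signed gradient along each scanline, line fit
    g=cv2.GaussianBlur(im,(5,5),0).astype(float)
    f=(g.sum(2)/3 if ch=='v' else g[...,2])
    out=[]
    for s in lines:
        prof=f[s,lo:hi] if vertical else f[lo:hi,s]
        d=sgn*np.gradient(prof);i=int(d.argmax())
        if 0<i<len(d)-1:
            a,b,c=d[i-1:i+2];i=i+.5*(a-c)/(a-2*b+c+1e-9)
        out.append((lo+i,s) if vertical else (s,lo+i))
    P=np.array(out,np.float32)
    l=cv2.fitLine(P,cv2.DIST_HUBER,0,.01,.01).ravel()
    n=np.array([-l[1],l[0]]);r=(P-l[2:])@n
    P=P[abs(r)<2];l=cv2.fitLine(P,cv2.DIST_L2,0,.01,.01).ravel()
    print(len(out),len(P),'rms',np.sqrt((((P-l[2:])@np.array([-l[1],l[0]]))**2).mean()).round(2))
    return np.cross([*l[2:],1],[*(l[2:]+l[:2]),1])
def X(a,b):
    p=np.cross(a,b);return p[:2]/p[2]
E
python3 - <<'E'
from edge import *
import pickle
cal=pickle.load(open('w3.pkl','rb'));im=cv2.imread('pics/w3.png')[...,::-1]
print('col110',im[270:300:2,120].tolist(),im[135:152:2,105].tolist())
L=edges(im,'v',range(155,280,4),True,52,92,-1)
Rr=edges(im,'b',range(155,280,4),True,122,160,-1)
T=edges(im,'b',range(85,126,3),False,134,155,1)
B=edges(im,'v',range(95,143,3),False,282,298,1)
q=np.array([X(L,T),X(Rr,T),X(Rr,B),X(L,B)]);print(q.round(1).tolist())
P=cast(cal,q,.036)[:,:2]*1000;print(P.round(1).tolist(),np.linalg.norm(P-np.roll(P,1,0),axis=1).round(1),P.mean(0).round(1))
e=P[0]+P[1]-P[2]-P[3];print(np.degrees(np.arctan2(e[1],e[0])))
ct=get_calibration('top')
q=np.array([[360,197],[458,214],[412,432],[316,416]])/4+[189.6,169.6]
P=cast(ct,q,.036)[:,:2]*1000;print('top',P.round(1).tolist(),np.linalg.norm(P-np.roll(P,1,0),axis=1).round(1),P.mean(0).round(1))
e=P[0]+P[1]-P[2]-P[3];print(np.degrees(np.arctan2(e[1],e[0])))
E
```

```text
col110 [[255, 252, 208], [255, 252, 207], [255, 253, 207], [255, 252, 208], [255, 252, 206], [167, 126, 80], [150, 102, 54], [146, 99, 56], [147, 101, 59], [147, 98, 57], [242, 167, 91], [243, 168, 91], [245, 169, 92], [247, 170, 92], [243, 167, 91]] [[246, 173, 95], [246, 171, 92], [245, 171, 93], [245, 168, 90], [253, 216, 133], [255, 254, 218], [255, 254, 216], [255, 254, 216], [255, 254, 216]]
32 32 rms 0.18
32 26 rms 0.12
14 14 rms 0.09
16 16 rms 0.05
[[57.1, 144.0], [129.8, 143.2], [149.2, 289.5], [85.1, 288.1]]
[[421.5, -6.8], [437.8, 63.5], [590.2, 28.7], [573.9, -41.8]] [156.4  72.2 156.3  72.4] [505.8  10.9]
167.11001226994807
top [[589.0, 29.3], [574.6, -39.2], [422.8, -1.9], [435.8, 63.7]] [157.   70.  156.3  66.9] [505.5  13. ]
-13.221833597717813
```

carry_out(
  commands=[
    [-6,-35,0,0],
    [-14,-80,0,0],
    [-22,-125,0,0],
    [-28,-160,0,0.003],
    [-30.6,-176,20,0.003],
    [-30.6,-176,60,0.003],
    [-30.6,-176,100,0.003],
    [-30.6,-176,129,0.003],
    [-30.6,-176,129,0.003],
    [-30.6,-176,129,0.003],
  ],
)

```text
clock: 6.15
eef_pos: [0.505, 0.012, 0.0709]
tool_rot: [0.112, 0.994, 0.0, -0.0]
contact_force: [0.5, -0.8, -1.4]
gripper_width: 0.065
grip_force: 45.9
```

Run:
```python
from h import *
p,r=tool();th=np.degrees(np.arctan2(*r.as_matrix()[[1,0],0]));print(p,th)
print(r.inv().apply(np.array([.5049,.0120,.045])-p)*1000)
im=get_image('wrist');cv2.imwrite('pics/w4.png',im[...,::-1])
```

```text
[0.50503014 0.01197903 0.07089805] 167.15002770096794
[ 1.21443286e-01 -8.00795582e-03  2.58981021e+01]
```

View pics/w4.png

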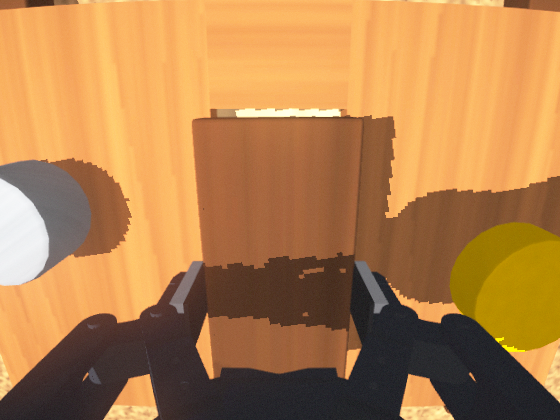

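The inlay sits over the pocket. The pocket's front mouth edge runs from about (210,109) to (348,109), nearly centred on the inlay (194 to 363).

```bash
python3 - <<'E'
from edge import *
cal=get_calibration('wrist');im=cv2.imread('pics/w4.png')[...,::-1];p,r=tool()
g=im[113].astype(int);print(g[200:220].tolist(),g[336:358].tolist());print(im[103:122,290].tolist())
E
python3 - <<'E'
import sys;sys.path.insert(0,'.')
from h import *
cal=get_calibration('wrist');p,r=tool()
print(r.inv().apply(cast(cal,[[210,109],[348,109]],.036)-p)*1000, r.inv().apply(cast(cal,[[194,119],[363,118.5]],.0872)-p)*1000)
E
```

```text
[[252, 181, 97], [251, 179, 97], [251, 175, 95], [252, 183, 100], [252, 182, 101], [252, 184, 102], [253, 186, 101], [253, 190, 105], [253, 194, 105], [252, 182, 101], [223, 138, 77], [150, 91, 52], [148, 88, 47], [150, 91, 52], [153, 95, 55], [152, 93, 55], [164, 110, 72], [189, 143, 97], [196, 155, 107], [196, 154, 106]] [[255, 255, 229], [255, 255, 228], [255, 255, 228], [255, 253, 210], [248, 215, 139], [213, 136, 81], [209, 134, 75], [210, 132, 73], [210, 135, 76], [210, 134, 76], [224, 145, 81], [249, 174, 96], [252, 185, 100], [252, 189, 106], [252, 187, 106], [252, 186, 102], [253, 189, 103], [252, 190, 102], [253, 190, 102], [253, 191, 105], [252, 189, 103], [253, 189, 103]]
[[248, 172, 93], [249, 177, 97], [250, 178, 99], [250, 180, 98], [251, 184, 103], [255, 240, 167], [255, 255, 233], [255, 255, 232], [255, 255, 232], [255, 255, 230], [255, 255, 231], [255, 255, 232], [254, 248, 193], [177, 138, 91], [127, 85, 48], [139, 89, 50], [162, 103, 59], [170, 107, 64], [176, 110, 63]]
[[ 76.86353352 -36.05774933  35.92349427]
 [ 76.94433329  37.13649849  35.91835868]] [[ 73.41144357 -32.04724663 -15.27031503]
 [ 73.66523373  32.57464363 -15.27519567]]
```

carry_out(
  commands=[
    [0,0,10,0],
    [0,0,22,0],
    [0,0,28,0],
    [0,0,31,0],
    [0,0,34,0],
    [0,0,37,0],
    [0,0,38,0],
    [0,0,38,0],
  ],
)

```text
clock: 7.0
eef_pos: [0.5052, 0.0112, 0.0323]
tool_rot: [0.113, 0.994, -0.0, -0.0]
contact_force: [0.0, 0.2, -1.9]
gripper_width: 0.0649
grip_force: 45.9
```

carry_out(
  commands=[
    [0,0,1,0],
    [0,0,2,0],
    [0,0,2,0],
  ],
)

```text
clock: 7.3
eef_pos: [0.5051, 0.0112, 0.0302]
tool_rot: [0.113, 0.994, -0.0, -0.0]
contact_force: [-0.3, 1.0, -1.6]
gripper_width: 0.0652
grip_force: 45.9
```

carry_out(
  commands=[
    [0,0,0,0],
    [0,0,0,0],
    [0,0,0,0],
    [0,0,0,0],
  ],
  fingers=1,
)

```text
clock: 7.7
eef_pos: [0.5053, 0.0112, 0.0304]
tool_rot: [0.113, 0.994, -0.0, 0.0]
contact_force: [-0.6, -0.1, -0.0]
gripper_width: 0.0854
grip_force: 0.0
```

carry_out(
  commands=[
    [0,0,-20,0],
    [0,0,-50,0],
    [0,0,-90,0],
    [0,0,-90,0],
  ],
  fingers=-1,
)

```text
clock: 8.1
eef_pos: [0.5081, 0.0105, 0.1259]
tool_rot: [0.113, 0.994, -0.001, 0.004]
contact_force: [1.1, 0.9, 0.0]
gripper_width: 0.0282
grip_force: 0.0
```

Run:
```python
from h import *
im=get_image('wrist');cv2.imwrite('pics/w5.png',im[...,::-1]);p,r=tool();print(robot.get_state()['gripper_width'],p)
import pickle;pickle.dump((get_calibration('wrist'),p,r.as_quat()),open('w5.pkl','wb'))
```

```text
0.02043514462560027 [0.50710305 0.01074599 0.12322589]
```

View pics/w5.png

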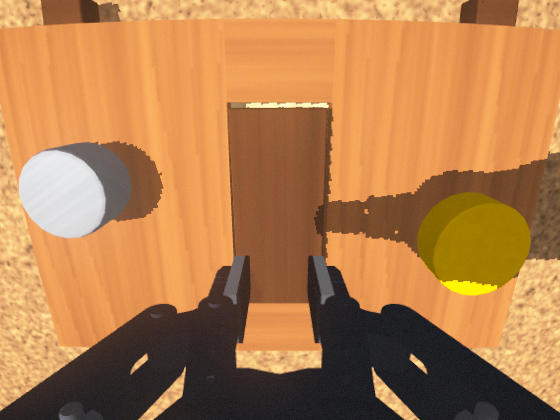

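The inlay is in the pocket, standing on the studs, and the weight at (65,192) and tin at (474,245) haven't moved. Next I'll press with shut fingers at the centre.

carry_out(
  commands=[
    [0,0,20,0],
    [0,0,50,0],
    [0,0,66,0],
    [0,0,70,0],
    [0,0,70,0],
    [0,0,70,0],
  ],
)

```text
clock: 8.75
eef_pos: [0.5055, 0.0111, 0.051]
tool_rot: [0.113, 0.994, -0.0, 0.0]
contact_force: [-0.2, 0.1, 0.6]
gripper_width: -0.0002
grip_force: 0.0
```

carry_out(
  commands=[
    [0,0,1,0],
    [0,0,2,0],
    [0,0,3,0],
    [0,0,4,0],
    [0,0,5,0],
    [0,0,6,0],
    [0,0,7,0],
  ],
)

```text
clock: 9.45
eef_pos: [0.5053, 0.0113, 0.0441]
tool_rot: [0.113, 0.994, 0.0, 0.0]
contact_force: [-5.2, 1.9, 15.1]
gripper_width: 0.0001
grip_force: 7.1
```

carry_out(
  commands=[
    [0,0,1,0],
    [0,0,2,0],
    [0,0,3,0],
  ],
)

```text
clock: 9.75
eef_pos: [0.5054, 0.0113, 0.0418]
tool_rot: [0.113, 0.994, -0.0, 0.0]
contact_force: [-6.9, 2.9, 16.1]
gripper_width: -0.0001
grip_force: 8.0
```

carry_out(
  commands=[
    [0,0,1,0],
    [0,0,2,0],
    [0,0,3,0],
  ],
)

```text
clock: 10.05
eef_pos: [0.5054, 0.0113, 0.0388]
tool_rot: [0.113, 0.994, -0.0, 0.0]
contact_force: [-7.5, 2.9, 16.7]
gripper_width: -0.0003
grip_force: 8.1
```

carry_out(
  commands=[
    [0,0,1,0],
    [0,0,2,0],
    [0,0,3,0],
    [0,0,3,0],
  ],
)

```text
clock: 10.45
eef_pos: [0.5053, 0.0114, 0.036]
tool_rot: [0.112, 0.994, -0.0, 0.0]
contact_force: [-8.8, 2.1, 18.4]
gripper_width: -0.0003
grip_force: 9.3
```

carry_out(
  commands=[
    [0,0,0.5,0],
    [0,0,0.8,0],
    [0,0,0.8,0],
  ],
)

```text
clock: 10.75
eef_pos: [0.5053, 0.0114, 0.0359]
tool_rot: [0.112, 0.994, -0.0, 0.0]
contact_force: [-13.0, 2.8, 26.0]
gripper_width: 0.0003
grip_force: 13.1
```

carry_out(
  commands=[
    [0,0,-8,0],
    [25,7,-8,0],
    [48,14,-8,0],
    [48,14,-6,0],
    [48,14,-4,0],
    [48,14,-3,0],
    [48,14,-2,0],
    [48,14,-1,0],
    [48,14,-0.3,0],
    [48,14,-0.3,0],
  ],
)

```text
clock: 11.75
eef_pos: [0.4621, 0.0352, 0.0359]
tool_rot: [0.113, 0.994, -0.0, 0.0]
contact_force: [-11.1, 1.4, 24.6]
gripper_width: 0.0003
grip_force: 12.1
```

carry_out(
  commands=[
    [0,0,-8,0],
    [0,-15,-8,0],
    [0,-28,-8,0],
    [0,-28,-6,0],
    [0,-28,-4,0],
    [0,-28,-3,0],
    [0,-28,-2,0],
    [0,-28,-1,0],
    [0,-28,0,0],
    [0,-28,0,0],
  ],
)

```text
clock: 12.75
eef_pos: [0.4552, 0.0085, 0.036]
tool_rot: [0.112, 0.994, -0.0, -0.0]
contact_force: [-12.4, 1.0, 26.3]
gripper_width: 0.0002
grip_force: 13.2
```

carry_out(
  commands=[
    [0,0,-8,0],
    [-48,0,-8,0],
    [-96,0,-8,0],
    [-96,0,-6,0],
    [-96,0,-4,0],
    [-96,0,-3,0],
    [-96,0,-2,0],
    [-96,0,-1,0],
    [-96,0,0,0],
    [-96,0,0,0],
  ],
)

```text
clock: 13.75
eef_pos: [0.5485, -0.0129, 0.036]
tool_rot: [0.112, 0.994, -0.0, 0.001]
contact_force: [-7.2, 1.4, 15.0]
gripper_width: -0.0002
grip_force: 7.2
```

carry_out(
  commands=[
    [0,0,-8,0],
    [0,15,-8,0],
    [0,28,-8,0],
    [0,28,-6,0],
    [0,28,-4,0],
    [0,28,-3,0],
    [0,28,-2,0],
    [0,28,-1,0],
    [0,28,0,0],
    [0,28,0,0],
  ],
)

```text
clock: 14.75
eef_pos: [0.5549, 0.0141, 0.036]
tool_rot: [0.113, 0.994, 0.0, -0.0]
contact_force: [-11.7, 2.8, 23.1]
gripper_width: -0.0
grip_force: 11.8
```

All four corners and the centre hold at z = 36.0 mm, so the inlay is level. Now to the weight.

carry_out(
  commands=[
    [0,0,-30,0],
    [0,0,-75,0],
    [0,0,-120,0],
    [20,-40,-150,0],
    [40,-80,-164,0],
    [60,-120,-164,0],
    [71.7,-148.7,-164,0],
    [71.7,-148.7,-164,0],
    [71.7,-148.7,-164,0],
  ],
  fingers=1,
)

```text
clock: 15.65
eef_pos: [0.4518, -0.1154, 0.1978]
tool_rot: [0.114, 0.994, -0.0, 0.0]
contact_force: [0.7, 0.2, -0.3]
gripper_width: 0.085
grip_force: 0.0
```

Run:
```python
from h import *
import pickle
cal=get_calibration('wrist');im=get_image('wrist');cv2.imwrite('pics/w6.png',im[...,::-1])
t=get_image('top');cv2.imwrite('pics/t6.png',t[...,::-1]);pickle.dump(cal,open('w6.pkl','wb'))
p,r=tool();print(p,np.degrees(np.arctan2(*r.as_matrix()[[1,0],0])))
```

```text
[ 0.45218125 -0.11436392  0.19762688] 167.0755777560446
```

View pics/w6.png

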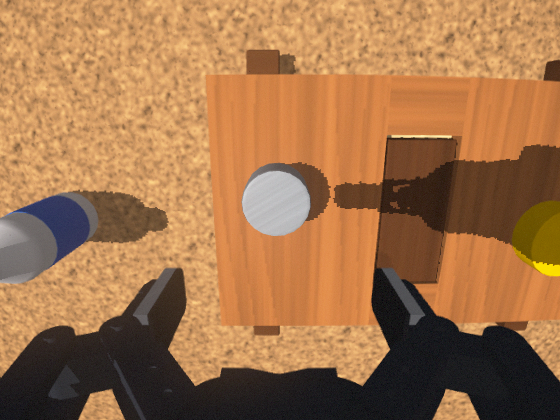

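The view shows the weight's top at about (276,203), radius 34 px. The inlay is flush in the pocket from (387,137) to (440,283). The glue and tin are undisturbed.

Run:
```python
from h import *
import pickle
cal=pickle.load(open('w6.pkl','rb'));im=cv2.imread('pics/w6.png')[...,::-1].copy()
g=cv2.GaussianBlur(im,(3,3),0);v=g.astype(int).sum(2)
print(v[203,236:320:4].tolist(),v[160:250:5,276].tolist())
hsv=cv2.cvtColor(g,cv2.COLOR_RGB2HSV)
m=(hsv[...,1]<60)&(v>390);k=np.zeros(m.shape,bool);k[150:250,225:330]=1
c=big(m&k)[0];P=(cast(cal,c.reshape(-1,2),.076)*1000).astype(np.float32)[:,:2]
W=cv2.fitEllipse(P);print('weight',W)
m=(v<260);k[:]=0;k[125:290,370:465]=1
m=cv2.morphologyEx((m&k).astype(np.uint8),cv2.MORPH_OPEN,np.ones((5,5)));c=big(m)[0];print('inlay',rect(cal,c,.036))
p,r=tool();print('shift',r.inv().apply(np.r_[np.array(W[0])/1000,.045]-p)*1000)
im=cv2.imread('pics/t6.png')[...,::-1];hsv=cv2.cvtColor(im.copy(),cv2.COLOR_RGB2HSV);v=im.astype(int).sum(2);ct=get_calibration('top')
k[:]=0;k[225:320,250:310]=1;m=(v<230)&k;m[:]=cv2.morphologyEx(m.astype(np.uint8),cv2.MORPH_OPEN,np.ones((3,3)));
for c in big(m): print('top inlay',rect(ct,c,.036))
```

```text
[430, 413, 588, 573, 574, 568, 579, 583, 570, 576, 579, 564, 557, 557, 566, 573, 566, 558, 524, 217, 217] [407, 267, 376, 587, 572, 568, 569, 584, 570, 564, 563, 577, 570, 580, 560, 506, 405, 403]
weight ((452.0356140136719, -117.7461929321289), (56.34746551513672, 57.518409729003906), 129.1768035888672)
inlay ((509.7, 15.3), (164.2, 96.4), np.float32(174.1))
shift [ -0.63835794  -3.3639604  152.62601974]
top inlay ((441.2, 33.0), (260.3, 163.5), np.float32(179.2))
```

carry_out(
  commands=[
    [-0.6,-3.4,20,0],
    [-0.6,-3.4,60,0],
    [-0.6,-3.4,85,0],
    [-0.6,-3.4,95,0],
    [-0.6,-3.4,95,0],
  ],
)

```text
clock: 16.25
eef_pos: [0.4512, -0.1171, 0.1016]
tool_rot: [0.112, 0.994, 0.001, -0.001]
contact_force: [-0.6, 0.3, 0.2]
gripper_width: 0.0852
grip_force: 0.0
```

Run:
```python
from h import *
p,r=tool();print(p,r.inv().apply(np.array([.452,-.1177,.042])-p)*1000)
```

```text
[ 0.45124706 -0.11710743  0.10162507] [-1.01084908 -0.4551645  59.62246426]
```

carry_out(
  commands=[
    [-0.8,-0.3,20,0],
    [-0.8,-0.3,40,0],
    [-0.8,-0.3,52,0],
    [-0.8,-0.3,58,0],
    [-0.8,-0.3,59.5,0],
    [-0.8,-0.3,59.5,0],
  ],
)

```text
clock: 16.85
eef_pos: [0.4529, -0.1189, 0.0441]
tool_rot: [0.113, 0.994, -0.0, 0.0]
contact_force: [0.6, 0.5, -0.2]
gripper_width: 0.0854
grip_force: 0.0
```

carry_out(
  commands=[
    [0,0,0,0],
    [0,0,0,0],
    [0,0,0,0],
    [0,0,0,0],
    [0,0,0,0],
    [0,0,0,0],
  ],
  fingers=-1,
  force=20,
)

```text
clock: 17.45
eef_pos: [0.4529, -0.1188, 0.0442]
tool_rot: [0.113, 0.994, -0.0, 0.001]
contact_force: [-0.6, 1.9, 5.3]
gripper_width: 0.0588
grip_force: 21.5
```

carry_out(
  commands=[
    [-0.4,2,0,0],
    [-1,6,0,0],
    [-1.8,11,0,0],
    [-2.6,16,0,0],
    [-3.5,21,0,0],
    [-4.3,26,0,0],
    [-5.1,31,0,0],
    [-5.9,36,0,0],
    [-6.8,41,0,0],
    [-7.6,46,0,0],
  ],
)

```text
clock: 18.45
eef_pos: [0.4707, -0.0768, 0.0442]
tool_rot: [0.113, 0.994, -0.001, 0.001]
contact_force: [-2.4, -5.8, 4.7]
gripper_width: 0.0589
grip_force: 21.4
```

carry_out(
  commands=[
    [-0.8,5,0,0],
    [-1.6,10,0,0],
    [-2.5,15,0,0],
    [-3.3,20,0,0],
    [-4.1,25,0,0],
    [-4.9,30,0,0],
    [-5.8,35,0,0],
    [-6.6,40,0,0],
    [-7.4,45,0,0],
    [-8.2,50,0,0],
  ],
)

```text
clock: 19.45
eef_pos: [0.4899, -0.0298, 0.0442]
tool_rot: [0.113, 0.994, -0.001, 0.001]
contact_force: [-2.1, -5.5, 4.3]
gripper_width: 0.0592
grip_force: 21.5
```

carry_out(
  commands=[
    [-0.8,5,0,0],
    [-1.6,10,0,0],
    [-2.5,15,0,0],
    [-3.3,20,0,0],
    [-4.1,25,0,0],
    [-4.9,30,0,0],
    [-5.8,35,0,0],
    [-6.4,39,0,0],
    [-7.1,43,0,0],
    [-7.1,43,0,0],
  ],
)

```text
clock: 20.45
eef_pos: [0.5066, 0.011, 0.0442]
tool_rot: [0.113, 0.994, -0.001, 0.001]
contact_force: [-0.9, -2.8, 5.2]
gripper_width: 0.0588
grip_force: 21.5
```

Run:
```python
from h import *
p,r=tool();print(p,r.inv().apply(np.array([.5065,.0115,.044])-p)*1000)
```

```text
[0.50658911 0.01097724 0.04420219] [0.20437338 0.48981149 0.20104466]
```

Placed. I'll open, retreat straight up, then back off for a look.

carry_out(
  commands=[
    [0,0,0,0],
    [0,0,0,0],
    [0,0,0,0],
    [0,0,0,0],
    [0,0,0,0],
  ],
  fingers=1,
)

```text
clock: 20.95
eef_pos: [0.5058, 0.0117, 0.0432]
tool_rot: [0.113, 0.994, -0.0, -0.0]
contact_force: [-0.5, 0.5, -0.1]
gripper_width: 0.0853
grip_force: 0.0
```

carry_out(
  commands=[
    [0,0,-15,0],
    [0,0,-40,0],
    [0,0,-80,0],
    [0,0,-120,0],
    [0,-20,-155,0],
    [0,-60,-155,0],
    [0,-100,-155,0],
    [0,-100,-155,0],
    [0,-100,-155,0],
  ],
)

```text
clock: 21.85
eef_pos: [0.4835, -0.0865, 0.1993]
tool_rot: [0.114, 0.994, -0.0, 0.0]
contact_force: [0.5, -0.1, -0.8]
gripper_width: 0.0856
grip_force: 0.0
```

Run:
```python
from h import *
cal=get_calibration('wrist');im=get_image('wrist');cv2.imwrite('pics/w7.png',im[...,::-1])
g=cv2.GaussianBlur(im,(3,3),0);v=g.astype(int).sum(2);hsv=cv2.cvtColor(g,cv2.COLOR_RGB2HSV)
m=(hsv[...,1]<60)&(v>390);m[:, :300]=0;m[260:]=0;m[:120]=0
for c in big(m,2):
    if cv2.contourArea(c)>800:print('weight',cv2.boundingRect(c),cv2.fitEllipse((cast(cal,c.reshape(-1,2),.076)*1000).astype(np.float32)[:,:2]))
p,r=tool();print(p)
```

```text
[ 0.48354918 -0.08569928  0.19907666]
```

View pics/w7.png

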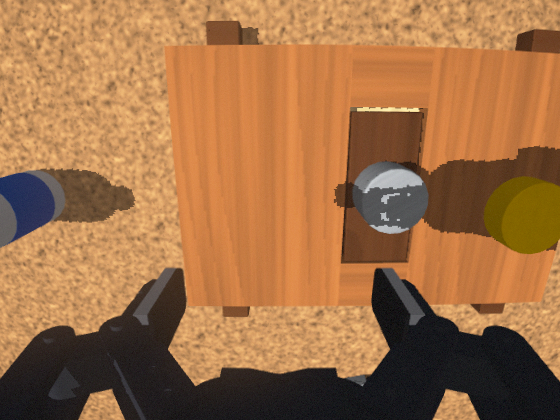

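The weight stands on the inlay with its top centre near (395,199). The inlay's mouth corners are near (350,109), (425,109), (410,264) and (341,263). I'll check the centring numerically.

Run:
```python
from h import *
cal=get_calibration('wrist')
print(cast(cal,[[394.5,198.5]],.076)*1000, cast(cal,[[350,109],[425,109],[410,264],[341,263]],.036).mean(0)*1000)
```

```text
[[502.59591563  12.12708724  76.        ]] [507.07321251  12.64512284  36.        ]
```

```bash
python3 -c "
from plant import ticket;print(ticket.hand_in())"
```

```text
the job is handed in; nothing more can be done
None
```

The job is handed in: the inlay is pressed level with the slab (36.0 mm at the centre and near all four corners), and the weight was slid, not lifted, onto the inlay to within about 5 mm of its middle and released; I never touched the tin, glue or brush.

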